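Load the last culture jar into the jar pen and latch its gate

TASK

Take the culture jar off the white cutting board and set it down gently, upright, on the free round mat inside the jar pen. Then push the pen's gate shut, gently and by feel, until its sprung latch snaps in behind the strike and the gate stays shut by itself; let go, and leave the other jars and the dishes alone.

Things in the scene. Friction and masses are not known exactly. Their poses are not given: they have to be found in the camera images.
- pen: Low open-topped aluminium jar pen, screwed to the bench. Origin on the bench under its middle; x runs from its open front (at x = -75 mm, shut by the gate) to the back wall, y to the left seen from the robot, z up. Floor plate 190 x 270 x 6 mm, walls to 50 mm above the bench. Two thin round black mats 76 mm across lie on the floor: the one at (22, 55) mm carries a jar, that at (22, -45) mm is free.
- bay (a point): Middle of the free round mat, on the pen's floor (6 mm above the bench). Axes as the pen's.
- jar_mid (a point): Centre, half-way up, of the jar to be moved, which stands on the white board: glass, 56 mm across, white screw lid 58 mm across, 95 mm high in all (centre 47.5 mm above its foot; the lid is the top 17 mm), 0.18 to 0.35 kg. z points up the jar. Grip it from above at or just below the lid, so that the fingers stay above the pen's walls.
- board: White plastic cutting board 120 x 120 x 10 mm, fixed on the bench, left or right of the pen; origin under its centre.
- gate (a joint): Angle of the pen's gate, rad. 0 is nominally shut (across the pen's front), positive is swung out towards the robot; it starts ajar by 0.35 to 0.65 and stays where it is left. Latched it rests somewhere between -0.075 and 0.075, depending on where the strike post is set; the bolt first touches the strike about 0.075 before that.
- gate_hinge (a point): Point on the gate's upright hinge axis, 45 mm above the bench, at the left end of the pen's front ((-75, 105) mm in the pen). Axes turn with the gate: x is square to it, towards the pen's inside; -y runs along it to its free end. The gate is an aluminium plate 8 mm thick (its mid-plane holds the hinge axis), reaching 190 mm from the hinge, 9 to 75 mm above the bench.
- gate_push (a point): Good place to push: on the gate's outer face, 145 mm from the hinge axis and 45 mm above the bench. Axes as gate_hinge: pushing along +x shuts the gate. Nearer the free end a latch case (30 mm long, 24 mm high) stands 4 mm proud of the face.
- gate_end (a point): Free end of the gate, at the mid-plane, 190 mm from the hinge, 51 mm above the bench. Axes as gate_hinge. Here a sprung steel bolt 16 mm high sticks out 8 mm, bevelled on the pen side. This end travels about 15 mm from first touch to snap; the force at gate_push jumps to about 4 N, climbs to 5 to 10 N and drops to 0 to 2 N at the snap, when the bolt springs out behind the strike.
- strike_nominal (a point): Middle of the range of the strike, 45 mm above the bench. The strike is a round 6 mm upright bar on the inner edge of a dark steel post 72 mm high, at the right end of the pen's front. The post was set by hand: bar and bumper stand up to 13 mm nearer the front or the back of the pen, differently each time and not measured. Axes as the pen's. It is light: never press on the gate with over 20 N.
- bumper_nominal (a point): Face of the sprung rubber bumper (13 mm across) on the post, behind the gate's free end, for a strike in mid-range; it shifts with the post. The gate meets it in the last 1 mm or so before the snap; it yields 3 N per mm. After the snap the gate can go 2 mm further to a hard stop (about 11 N at gate_push, then rising steeply). When let go, the gate is pressed back against the latch by it.
- jar_in_mid (a point): Centre, half-way up, of the like jar that already stands on the left mat in the pen. To be left alone.
- jar_b_mid (a point): Centre, half-way up, of a like jar standing on the bench, left of the pen. To be left alone.
- dishes: Stack of two culture dishes, 90 mm across and 31 mm high, on the bench right of the pen; origin under its centre. To be left alone.
Not all that is in view belongs to the job. Leave any orange or red look-alike of the part that bears jar_mid alone.

How it is judged:
By the outcome, as a careful person would: the job done as asked, in the order asked, and still so for the second after the job is handed in, with the robot touching nothing.
It also fails if it takes over 72 s, if anything falls off the work surface, if the arm or the gripper's body presses on something with over 40 N, if the wrist force passes 120 N, or if a joint passes its speed limit or range.

ROBOT

A 7-joint arm with a two-finger parallel gripper is mounted at the origin on the work surface. World frame = base frame: x ahead of the robot, y to its left, z up, the work surface at z = 0. Lengths are in mm, angles in rad, forces in N, time in s.
With the tool pointing down it reaches from about 400 to 875 mm from the base axis. Payload 4.4 kg.
Tool frame: the origin (TCP) lies at the very end of the fingers, on their centre line; the grasp point (between the pads) lies 19 mm behind it; y points along the fingers, x is the direction in which the jaws open and shut, and the axes are right-handed (so a half turn about y gives the same grasp; the last joint's range is limited). The gripper opens to 85 mm and grips with 20 to 120 N. Pads are 22 mm wide; open, the fingers measure 114 mm over their backs; the gripper's body (76 mm by 85 mm) begins 54 mm behind the grasp point. The pads swing forward as they close: fully open they stand 13 mm farther back than shut.
Start: joints at [1.215, 0.628, 0.038, 1.517, -0.027, 0.996, -0.02], TCP at [185.772, -622.902, 231.313] pointing down, gripper open.
Joint ranges: [-3.06, 3.06], [-0.37, 2.12], [-1.25, 1.32], [0.18, 2.47], [-1.1, 4.24], [0.23, 1.98], [-2.94, 2.94]. Speed limits (rad/s): [2.57, 2.57, 3.14, 3.14, 3.14, 3.14, 3.14].

INTERFACE

Orientations are given as [roll, pitch, yaw] about the fixed x, y, z axes, in that order (R = Rz(yaw) Ry(pitch) Rx(roll)).
In Python, from cell import readout, eyes, finish_job gives the robot as it stands. The module is installed in compiled form; this text tells all that it offers.
- The arm moves only by the tool apply_moves, never from a script. Its argument "commands" is a list that holds one entry, the list of rows, each a list of 6 numbers: the shift along the tool's x, y, z in units of 0.04 m (1.0 is 0.04 m), then the turn, a rotation vector about the tool's x, y, z in units of 5 degrees (1.0 is 5 degrees). A call has 1 to 8 rows; each row shifts and turns the pose as measured when the row begins, along the tool's axes as they then stand; what a row does not reach is not made up. A row lasts 1/12 s, in which the tool goes at most 41.7 mm and 7.16 degrees, less where a joint would pass 70% of its speed; a pose out of reach is approached as far as the arm can. A call with a number of a shift or a turn outside -1 to 1 is refused whole. A call with a gripper value outside its range is refused whole. "claw" is the finger opening in mm, from 0 to 85.4, set as the call begins (left out, the last holds). The fingers move at their own pace and stop on an object; the grip force is fixed at half the most. Time passes only in rows, so rows that do not move let the fingers close. It gives the time, the measured TCP pose, the force and the opening at its end, in the units of the state.
- readout.read_state(): the state, without advancing time (a new reading comes with each control period).
- eyes.get_image(name): name is "side" or "top" or "wrist"; returns a dict with "image" (480x640x3 uint8, red, green, blue), "mtx" (3x3 intrinsics, pixels), "rvec" (rotation vector, rad) and "tvec" (3), from world to camera coordinates, as OpenCV has them. Camera axes: x right, y down, z forward; pixel columns grow to the right and rows downward; lengths in mm; the calibration is good to about 2 mm. A picture is of the moment at which its call begins. There is no depth.
- finish_job(): hands the job in, once; it reports no verdict.
The state is a dict: "clock": time; "qpos": joint angles; "qd": joint speeds; "tau": joint torques, N m; "eef_pos": TCP position; "tool_rot": TCP orientation; "force": force on the tool from outside, world axes, zero at the start; "torque": the same for the moment, N m; "width": finger opening in mm.
Only numpy, scipy, OpenCV 4.12 (cv2) and the standard library are available. Lean on these libraries where they do the work, as an engineer would, in place of code of your own. Each camera call takes 0.05 s, during which the arm holds its last target. There are 200 camera calls.

## Working session

There is one attempt and no reset: what is moved stays moved. The work goes in short steps, Python scripts to look and compute and a tool call to move; the robot and the scene stay as the last step left them, time stands still between calls to the robot, and variables do not carry over. Pictures are saved under pics/ and viewed, about 8 in all and at most 12, crops included, and the job is handed in when it is done.

Besides the shell and the picture viewer there is one more tool, called after "Emit:" by a JSON object that holds its "method" and its "body", one argument or row to a line. apply_moves: Moves the arm, as the interface text tells. Shifts and turns lie within -1 to 1; 1 stands for 0.04 m of shift or 5 degrees of turn. Its arguments: {"type":"object","properties":{"commands":{"type":"array"},"claw":{"type":"number"}},"required":["commands"]}

```bash
mkdir -p pics; cat > h.py <<'E'
import numpy as np, cv2
from cell import readout, eyes
from scipy.spatial.transform import Rotation as Ro
def shot(n):
    d=eyes.get_image(n); d['R']=cv2.Rodrigues(np.array(d['rvec'],float))[0]; d['K']=np.array(d['mtx'],float); d['t']=np.array(d['tvec'],float).ravel(); return d
def ray(d,u,v):
    w=d['R'].T@np.linalg.inv(d['K'])@np.array([u,v,1.]); return -d['R'].T@d['t'], w/np.linalg.norm(w)
def onz(d,u,v,z):
    c,w=ray(d,u,v); return c+w*(z-c[2])/w[2]
def cross(d1,p1,d2,p2):
    a,u=ray(d1,*p1); b,v=ray(d2,*p2)
    s=np.linalg.lstsq(np.c_[u,-v],b-a,rcond=None)[0]
    P=a+u*s[0];Q=b+v*s[1]; return (P+Q)/2,np.linalg.norm(P-Q)
def proj(d,P): return cv2.projectPoints(np.array(P,float).reshape(-1,1,3),np.array(d['rvec'],float),d['t'],d['K'],None)[0].reshape(-1,2)
def save(d,n): cv2.imwrite('pics/'+n+'.png',d['image'][:,:,::-1])
def st():
    s=readout.read_state(); R=Ro.from_euler('xyz',s['tool_rot']).as_matrix(); return s,R
np.set_printoptions(precision=2,suppress=True)
E
python3 - <<'E'
from h import *
for n in('top','side'):
    d=shot(n); save(d,n+'1'); print(n,-d['R'].T@d['t'],d['K'][0,0])
s,R=st(); print(s); print(R)
E
```

```text
top [ 218.25  -28.19 1528.63] 582.3124238027311
side [  79.41  666.84 1123.11] 536.7061166675126
{'clock': 0.1, 'qpos': array([ 1.22,  0.63,  0.04,  1.52, -0.03,  1.  , -0.02]), 'qd': array([-0., -0., -0., -0.,  0., -0., -0.]), 'tau': array([  0.  , -56.45,   1.23, -19.4 ,   0.01,   0.01,   0.  ]), 'eef_pos': array([ 185.61, -622.35,  230.46]), 'tool_rot': array([-1.57,  0.  , -1.28]), 'force': array([-0.03, -0.3 , -0.32]), 'torque': array([-0.01, -0.05,  0.04]), 'width': 85.52457924923114}
[[ 0.29 -0.    0.96]
 [-0.96  0.    0.29]
 [-0.   -1.    0.  ]]
```

View pics/top1.png

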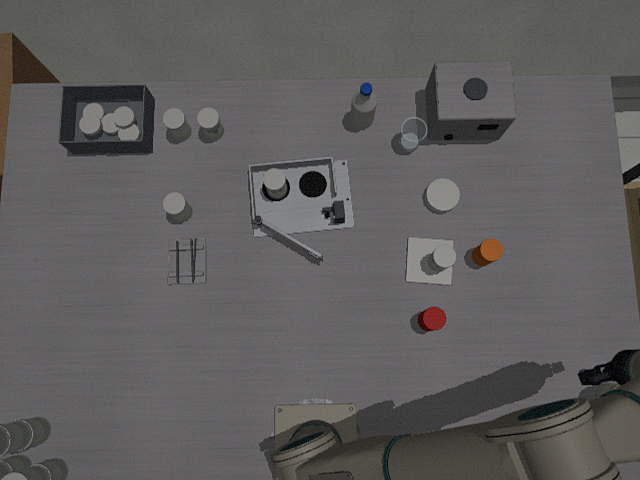

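View pics/side1.png

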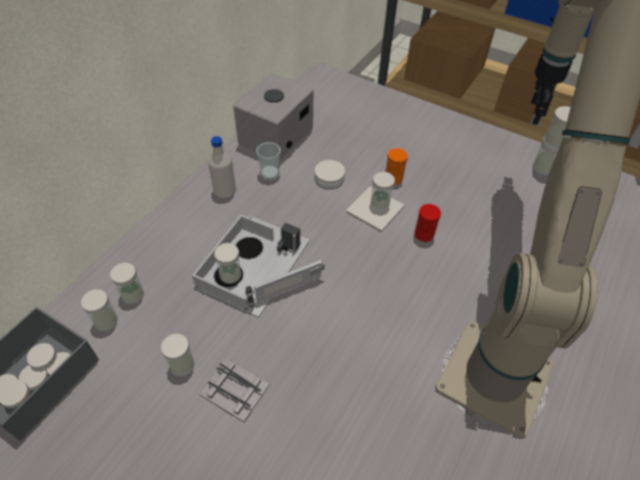

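The jar to move is the white-lidded one on the white board, at top (444,257) and side (383,182). The orange (488,251) and red (432,319) ones are look-alikes. The other white-lidded jars stand on the bench or in the pen. I'll confirm this in an enlarged crop.

```bash
python3 - <<'E'
import cv2,numpy as np
t=cv2.imread('pics/top1.png');s=cv2.imread('pics/side1.png')
c=lambda i,x,y,w,h,f:cv2.resize(i[y:y+h,x:x+w],(w*f,h*f),interpolation=cv2.INTER_CUBIC)
# each tile 400x300
o=np.vstack([np.hstack([c(t,240,150,133,100,3)[:300,:399],c(t,400,200,133,100,3)[:300,:399]]),np.hstack([c(s,190,210,133,100,3),c(s,330,140,133,100,3)])])
cv2.imwrite('pics/crop1.png',o);print(o.shape)
E
```

```text
(600, 798, 3)
```

View pics/crop1.png

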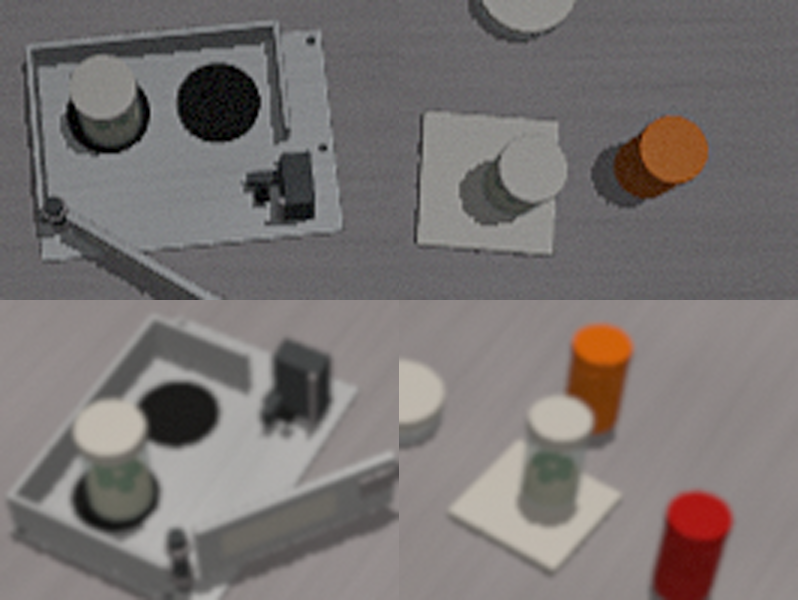

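The crop confirms it. The glass jar with the white lid on the board has its lid centre at top (444.7,256.7) and side (383.7,180.3). The free mat is at about top (313,184) and side (249,248), and the gate is ajar with its end at about top (320,261).

```bash
python3 - <<'E'
from h import *
t=shot('top');s=shot('side')
def blob(d,m,x,y,w,h):
    mm=np.zeros(m.shape,np.uint8); mm[y:y+h,x:x+w]=m[y:y+h,x:x+w]
    n,l,stt,c=cv2.connectedComponentsWithStats(mm); i=1+np.argmax(stt[1:,4])
    ct=max(cv2.findContours((l==i).astype(np.uint8),0,1)[0],key=cv2.contourArea)
    return cv2.fitEllipse(cv2.convexHull(ct))
dk=lambda d:(d['image'].max(2)<40).astype(np.uint8)
a=blob(t,dk(t),296,166,36,40);b=blob(s,dk(s),232,232,34,30)
print('mat',a,b,cross(t,a[0],s,b[0]),onz(t,*a[0],7))
print('lid',cross(t,(444.7,256.7),s,(383.7,180.3)),onz(t,444.7,256.7,105))
print('jarin',cross(t,(275,179),s,(226.3,252.7)))
f1=onz(t,254,236.7,6);f2=onz(t,354,226.7,6);print('front',f1,f2)
r=onz(t,240+323/3,160,6);print('rear right',r)
yaw=np.arctan2(*( (f1-f2)[[1,0]]))-np.pi/2; print('yaw',np.degrees(yaw),np.linalg.norm(f1-f2),np.linalg.norm(r-f2))
print('hinge',onz(t,257.7,220,75),'end',onz(t,320,260,75))
# board corners
for p in[(425,112),(558,122),(553,255),(416,245)]: print(onz(t,400+(p[0]-399)/3,200+p[1]/3,10))
E
```

```text
mat ((312.4447937011719, 183.9170379638672), (25.301509857177734, 26.941917419433594), 86.63665771484375) ((248.96372985839844, 247.4026641845703), (19.02490997314453, 24.163515090942383), 84.30132293701172) (array([680.48,  -0.76,   5.18]), np.float64(1.0173432140669687)) [679.43  -0.97   7.  ]
lid (array([ 459.01, -329.45,   97.05]), np.float64(2.511475332426684)) [ 456.45 -328.07  105.  ]
jarin (array([669.45,  93.92,  92.58]), np.float64(2.3407164105235183))
front [535.98 157.01   6.  ] [ 558.67 -110.69    6.  ]
rear right [746.17 -98.36   6.  ]
yaw 4.845437536456132 268.6598469627463 187.90412087403263
hinge [565.14 139.4   75.  ] end [458.49 -18.67  75.  ]
[ 526.25 -255.17   10.  ]
[ 515.16 -372.59   10.  ]
[ 396.92 -361.19   10.  ]
[ 407.77 -241.99   10.  ]
```

Emit:
{"method": "apply_moves", "body": {
  "commands": [
    [[0,0,0,0,-1,0],[0,0,0,0,-1,0],[0,0,0,0,-1,0],[0,0,0,0,-1,0],[0,0,0,0,-1,0],[0,0,0,0,-1,0],[0,0,0,0,-1,0],[0,0,0,0,-1,0]]
  ]
}}

```text
clock: 0.87
eef_pos: [185.2, -621.0, 228.4]
tool_rot: [-1.568, 0.005, -0.551]
force: [0.9, 0.3, 0.4]
width: 85.6
```

Emit:
{"method": "apply_moves", "body": {
  "commands": [
    [[0,0,0,0,-1,0],[0,0,0,0,-1,0],[0,0,0,0,-1,0],[0,0,0,0,-1,0],[0,0,0,0,-1,0],[0,0,0,0,-1,0],[0,0,0,0,-0.7,0],[0,0,0,0,0,0]]
  ]
}}

```text
clock: 1.53
eef_pos: [183.8, -619.8, 226.1]
tool_rot: [-1.561, 0.004, 0.066]
force: [0.2, -0.1, -0.5]
width: 85.7
```

Emit:
{"method": "apply_moves", "body": {
  "commands": [
    [[0.64,0,0.59,0,0,0],[0.64,0,0.59,0,0,0],[0.64,0,0.59,0,0,0],[0.64,0,0.59,0,0,0],[0.64,0,0.59,0,0,0],[0.64,0,0.59,0,0,0],[0.64,0,0.59,0,0,0],[0.64,0,0.59,0,0,0]]
  ]
}}

```text
clock: 2.2
eef_pos: [374.2, -421.7, 223.4]
tool_rot: [-1.565, 0.011, 0.027]
force: [0.3, 1.1, -0.1]
width: 85.4
```

```bash
python3 - <<'E'
from h import *
d=shot('wrist');save(d,'w1');print(-d['R'].T@d['t']);s,R=st();print(s['eef_pos'],R)
print(proj(d,[[458,-329,105],[458,-329,10]]))
E
```

```text
[ 372.47 -342.28  366.54]
[ 381.93 -414.08  223.89] [[ 1.   -0.01 -0.04]
 [ 0.04  0.01  1.  ]
 [-0.   -1.    0.01]]
[[448.19 113.2 ]
 [414.08 117.79]]
```

View pics/w1.png

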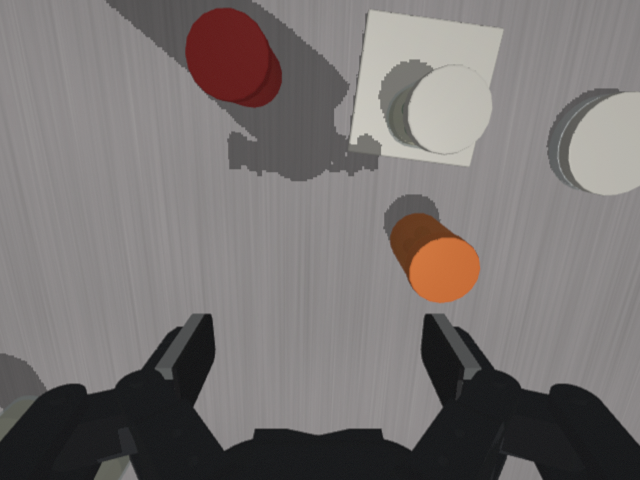

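The wrist picture shows the target lid centre at (451,109), within 5 px of the prediction. Orange is at (444,270) and red at (228,55).

Emit:
{"method": "apply_moves", "body": {
  "commands": [
    [[0.66,0,0.68,0,0,0],[0.66,0,0.68,0,0,0],[0.66,0,0.68,0,0,0],[0,0.4,0,0,0,0],[0,0.4,0,0,0,0],[0,0,0,0,0,0]]
  ]
}}

```text
clock: 2.75
eef_pos: [460.3, -327.8, 192.5]
tool_rot: [-1.561, -0.0, 0.036]
force: [-0.5, 0.9, -0.6]
width: 85.7
```

```bash
python3 - <<'E'
from h import *
d=shot('wrist');save(d,'w2');s,R=st();print(s['eef_pos'],s['tool_rot'])
print(proj(d,[[460,-327,105],[460,-327,10]]))
g=cv2.cvtColor(d['image'],cv2.COLOR_RGB2GRAY)
E
```

```text
[ 460.4  -328.79  193.68] [-1.56 -0.    0.04]
[[318.81 252.83]
 [318.45 220.03]]
```

View pics/w2.png

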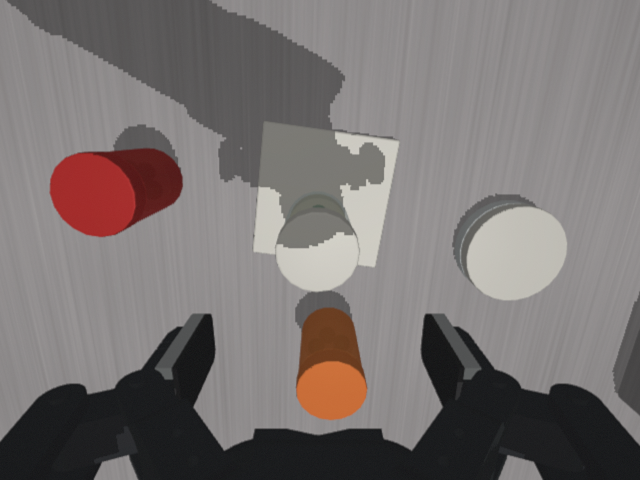

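The lid centre is now at about (317,249). I'll triangulate it from the two wrist views.

```bash
python3 - <<'E'
from h import *
d=shot('wrist');s,R=st();T=np.array(s['eef_pos']);print(T, -d['R'].T@d['t'], d['K'][0,0], proj(d,[T,T+[0,0,-90]]))
t=shot('top')
print(cross(d,(317.5,249.5),t,(444.7,256.7)),onz(d,317.5,249.5,105))
for p in [(264,122),(399,139),(375,267),(254,251)]: print(onz(d,*p,10))
o=onz(d,331.5,383,95);print('orange',o)
E
```

```text
[ 460.32 -329.99  194.52] [ 456.33 -249.76  336.99] 360.2291687341072 [[319.98 320.86]
 [319.01 254.72]]
(array([ 459.34, -331.71,   87.9 ]), np.float64(0.08321668241835141)) [ 459.16 -326.12  105.  ]
[ 410.43 -243.79   10.  ]
[ 527.73 -253.72   10.  ]
[ 516.73 -373.34   10.  ]
[ 399.65 -360.98   10.  ]
orange [ 474.4 -441.7   95. ]
```

Emit:
{"method": "apply_moves", "body": {
  "commands": [
    [[0,0.5,0.06,-0.12,0,0],[0,0.5,0,0,0,0],[0,0.5,0,0,0,0],[0,0.5,0,0,0,0],[0,0.4,0,0,0,0],[0,0.35,0,0,0,0],[0,0.2,0,0,0,0],[0,0,0,0,0,0]]
  ]
}}

```text
clock: 3.57
eef_pos: [461.4, -343.2, 81.5]
tool_rot: [-1.591, -0.014, 0.012]
force: [0.3, -0.1, 0.1]
width: 85.5
```

Emit:
{"method": "apply_moves", "body": {
  "commands": [
    [[0,0,0.2,0.23,0,0],[0,0,0.15,0,0,0],[0,0,0,0,0,0]]
  ]
}}

```text
clock: 3.82
eef_pos: [461.6, -330.3, 83.6]
tool_rot: [-1.571, -0.016, 0.009]
force: [-0.6, 0.1, 0.2]
width: 85.4
```

```bash
python3 - <<'E'
from h import *
for i in range(3):
    d=shot('wrist');s,R=st();print(s['eef_pos'],s['tool_rot'],s['force'])
save(d,'w3')
E
```

```text
[ 461.66 -331.18   83.73] [-1.57 -0.02  0.01] [ 0.32  0.15 -0.35]
[ 461.64 -331.58   83.64] [-1.57 -0.02  0.01] [ 0.27 -0.29 -0.47]
[ 461.52 -331.66   83.47] [-1.57 -0.02  0.01] [ 0.11  0.48 -0.7 ]
```

View pics/w3.png

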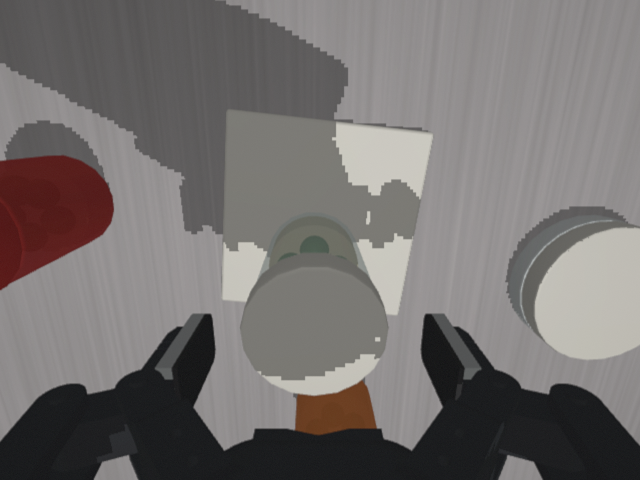

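The jar is between the fingers, with the lid top centre at about (315,331).

```bash
python3 - <<'E'
from h import *
d=shot('wrist');s,R=st();T=np.array(s['eef_pos']);print(T)
print(proj(d,[[459,-327.5,105],[459,-298.5,105],[459,-356.5,105],[430,-327.5,105],[488,-327.5,105],T,[T[0],T[1],105]]))
print(onz(d,315,331,105),onz(d,315,267,105),onz(d,315,395,105),onz(d,241,328,105),onz(d,388,328,105))
E
```

```text
[ 461.41 -331.69   83.29]
[[315.08 335.84]
 [315.53 265.63]
 [314.68 397.44]
 [239.51 336.01]
 [390.07 335.68]
 [319.94 317.26]
 [321.2  345.22]]
[ 458.96 -325.37  105.  ] [ 458.81 -299.03  105.  ] [ 459.13 -355.28  105.  ] [ 430.77 -324.    105.  ] [ 486.96 -324.12  105.  ]
```

Emit:
{"method": "apply_moves", "body": {
  "commands": [
    [[-0.06,0.2,0.14,0,0,0],[0,0.14,0.05,0,0,0],[0,0,0,0,0,0]]
  ]
}}

```text
clock: 4.27
eef_pos: [460.1, -325.0, 70.4]
tool_rot: [-1.575, -0.019, 0.008]
force: [0.0, 0.2, -0.8]
width: 85.5
```

Emit:
{"method": "apply_moves", "body": {
  "commands": [
    [[0,0,0,0,0,0],[0,0,0,0,0,0],[0,0,0,0,0,0],[0,0,0,0,0,0],[0,0,0,0,0,0],[0,0,0,0,0,0],[0,0,0,0,0,0],[0,0,0,0,0,0]]
  ],
  "claw": 45
}}

```text
clock: 4.93
eef_pos: [460.4, -325.6, 71.0]
tool_rot: [-1.575, -0.018, 0.008]
force: [-0.2, -0.9, -0.1]
width: 56.5
```

Emit:
{"method": "apply_moves", "body": {
  "commands": [
    [[0,-0.1,0,0,0,0],[0,-0.3,0,0,0,0],[0,-0.45,0,0,0,0],[0,-0.5,0,0,0,0],[0,-0.5,0,0,0,0],[0,-0.5,0,0,0,0],[0,-0.4,0,0,0,0],[0,-0.3,0,0,0,0]]
  ]
}}

```text
clock: 5.6
eef_pos: [454.0, -323.2, 194.5]
tool_rot: [-1.568, -0.008, 0.008]
force: [0.5, -0.2, -3.5]
width: 56.5
```

```bash
python3 - <<'E'
from h import *
t=shot('top');s,R=st();print(s['eef_pos'],s['tool_rot'],s['force'],s['width'])
print(np.round(R,3)); print(R.T@(np.array([680,0,200])-s['eef_pos'])/40)
E
```

```text
[ 455.28 -323.98  196.67] [-1.57 -0.01  0.01] [ 0.16  0.44 -1.62] 56.51704034962926
[[ 1.    0.01 -0.01]
 [ 0.01  0.    1.  ]
 [ 0.01 -1.    0.  ]]
[ 5.68 -0.02  8.06]
```

Emit:
{"method": "apply_moves", "body": {
  "commands": [
    [[0.2,0,0.3,0,0,0],[0.36,0,0.5,0,0,0],[0.4,0,0.6,0,0,0],[0.4,0,0.6,0,0,0],[0.4,0,0.6,0,0,0],[0.4,0,0.6,0,0,0],[0.4,0,0.6,0,0,0],[0.4,0,0.6,0,0,0]]
  ]
}}

```text
clock: 6.32
eef_pos: [570.1, -152.3, 194.5]
tool_rot: [-1.578, -0.004, -0.012]
force: [0.4, 0.9, -1.7]
width: 56.5
```

Emit:
{"method": "apply_moves", "body": {
  "commands": [
    [[0.4,0,0.6,0,0,0],[0.4,0,0.6,0,0,0],[0.4,0,0.6,0,0,0],[0.4,0,0.6,0,0,0],[0.3,0,0.5,0,0,0],[0.2,0,0.3,0,0,0],[0.1,0,0.1,0,0,0],[0,0,0,0,0,0]]
  ]
}}

```text
clock: 6.98
eef_pos: [662.3, -4.1, 186.8]
tool_rot: [-1.572, 0.003, -0.001]
force: [0.2, -0.3, -2.3]
width: 56.5
```

```bash
python3 - <<'E'
from h import *
t=shot('top');s,R=st();print(s['clock'],s['eef_pos'],s['tool_rot'],s['force'],s['width'])
d=shot('wrist');save(d,'w4')
print(proj(d,[[680.5,-.8,6],[680.5,37.2,6],[718.5,-.8,6],[642.5,-.8,6]]))
m=(d['image'].max(2)<40).astype(np.uint8);m[300:]=0
n,l,S,c=cv2.connectedComponentsWithStats(m)
for i in range(1,n):
    if S[i,4]>300: print(S[i],c[i])
E
```

```text
7.0333 [661.58  -4.79 186.68] [-1.57  0.   -0.  ] [-0.7   1.27 -3.01] 56.3108345814892
[[340.35 215.  ]
 [341.11 173.08]
 [381.76 214.95]
 [298.99 215.04]]
[ 299  174   76   54 1811] [324.15 198.54]
```

View pics/w4.png

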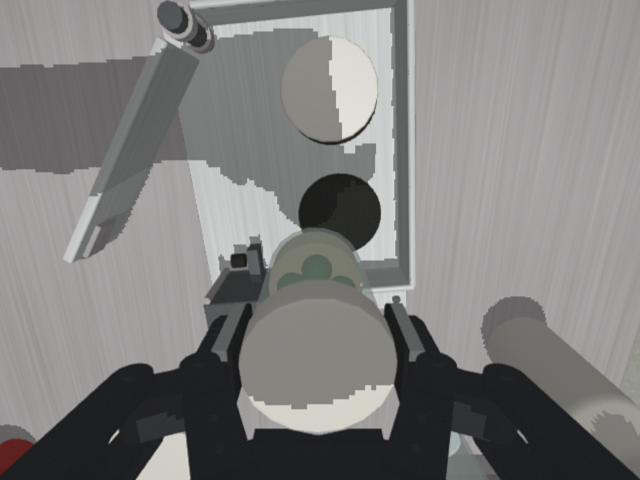

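Emit:
{"method": "apply_moves", "body": {
  "commands": [
    [[0.25,0,0.07,0,0,0],[0.22,0,0.06,0,0,0],[0,0.3,0,0,0,0],[0,0.4,0,0,0,0],[0,0.4,0,0,0,0],[0,0.4,0,0,0,0],[0,0.3,0,0,0,0],[0,0,0,0,0,0]]
  ]
}}

```text
clock: 7.75
eef_pos: [675.5, -16.7, 108.9]
tool_rot: [-1.583, 0.009, -0.018]
force: [-0.4, 0.2, -2.7]
width: 56.3
```

Emit:
{"method": "apply_moves", "body": {
  "commands": [
    [[0.06,0,0.2,0.14,0,-0.1],[0.06,0,0.2,0,0,0],[0,0,0.04,0,0,0],[0,0,0,0,0,0]]
  ]
}}

```text
clock: 8.08
eef_pos: [680.7, 0.7, 108.9]
tool_rot: [-1.57, 0.0, -0.021]
force: [0.6, -0.0, -2.8]
width: 56.5
```

```bash
python3 - <<'E'
from h import *
for i in range(3): d=shot('wrist')
s,R=st();print(s['clock'],s['eef_pos'],s['tool_rot'],s['force'])
P=np.array(s['eef_pos'])
E
```

```text
8.2333 [680.81   0.14 109.03] [-1.57  0.   -0.02] [ 0.76  0.05 -2.94]
```

Emit:
{"method": "apply_moves", "body": {
  "commands": [
    [[0,0.2,0.04,0,0,0],[0,0.2,0.04,0,0,0],[0,0.2,0.04,0,0,0],[0,0.1,0.02,0,0,0],[0,0,0,0,0,0]]
  ]
}}

```text
clock: 8.65
eef_pos: [681.3, 5.6, 78.9]
tool_rot: [-1.571, -0.001, -0.021]
force: [0.0, 0.4, -2.6]
width: 56.2
```

Emit:
{"method": "apply_moves", "body": {
  "commands": [
    [[0,0.05,-0.1,0,0,0],[0,0.05,-0.02,0,0,0],[0,0.05,0,0,0,0],[0,0.05,0,0,0,0],[0,0,0,0,0,0]]
  ]
}}

```text
clock: 9.07
eef_pos: [680.8, -0.2, 69.1]
tool_rot: [-1.571, 0.0, -0.022]
force: [-1.2, 0.3, -3.2]
width: 56.0
```

Emit:
{"method": "apply_moves", "body": {
  "commands": [
    [[0,0.025,0,0,0,0],[0,0,0,0,0,0]]
  ]
}}

```text
clock: 9.23
eef_pos: [680.9, -0.4, 68.2]
tool_rot: [-1.571, -0.0, -0.022]
force: [-0.6, -0.5, -3.1]
width: 56.7
```

Emit:
{"method": "apply_moves", "body": {
  "commands": [
    [[0,0.025,0,0,0,0],[0,0,0,0,0,0]]
  ]
}}

```text
clock: 9.4
eef_pos: [681.4, -0.3, 67.7]
tool_rot: [-1.571, -0.001, -0.022]
force: [-0.7, -0.2, -3.0]
width: 56.6
```

Emit:
{"method": "apply_moves", "body": {
  "commands": [
    [[0,0.025,0,0,0,0],[0,0,0,0,0,0]]
  ]
}}

```text
clock: 9.57
eef_pos: [681.7, 0.0, 67.7]
tool_rot: [-1.571, -0.002, -0.022]
force: [-0.3, -0.7, -3.2]
width: 56.4
```

Emit:
{"method": "apply_moves", "body": {
  "commands": [
    [[0,0.02,0,0,0,0],[0,0,0,0,0,0]]
  ]
}}

```text
clock: 9.73
eef_pos: [682.0, 0.2, 67.5]
tool_rot: [-1.571, -0.003, -0.022]
force: [-0.1, 0.4, -3.2]
width: 56.3
```

Emit:
{"method": "apply_moves", "body": {
  "commands": [
    [[-0.03,0.05,0,0,0,0],[0,0,0,0,0,0]]
  ]
}}

```text
clock: 9.9
eef_pos: [682.3, 0.6, 67.8]
tool_rot: [-1.571, -0.007, -0.022]
force: [-0.5, 0.5, -2.8]
width: 56.4
```

Emit:
{"method": "apply_moves", "body": {
  "commands": [
    [[0,0.03,0,0,0,0],[0,0,0,0,0,0]]
  ]
}}

```text
clock: 10.07
eef_pos: [682.7, 0.8, 67.3]
tool_rot: [-1.57, -0.008, -0.022]
force: [-0.6, -0.6, -1.2]
width: 56.7
```

Emit:
{"method": "apply_moves", "body": {
  "commands": [
    [[0,0.015,0,0,0,0],[0,0,0,0,0,0]]
  ]
}}

```text
clock: 10.23
eef_pos: [682.7, 0.8, 67.3]
tool_rot: [-1.571, -0.008, -0.022]
force: [-0.8, -0.5, 0.2]
width: 56.2
```

Emit:
{"method": "apply_moves", "body": {
  "commands": [
    [[0,0,0,0,0,0],[0,0,0,0,0,0],[0,0,0,0,0,0],[0,0,0,0,0,0],[0,0,0,0,0,0],[0,0,0,0,0,0]]
  ],
  "claw": 84
}}

```text
clock: 10.73
eef_pos: [683.3, 0.5, 66.1]
tool_rot: [-1.57, -0.009, -0.022]
force: [-0.0, 0.3, -1.3]
width: 83.6
```

Emit:
{"method": "apply_moves", "body": {
  "commands": [
    [[-0.07,-0.2,0,0,0,0],[0,-0.3,0,0,0,0],[0,-0.4,0,0,0,0],[0,-0.5,0,0,0,0],[0,-0.5,0,0,0,0],[0,-0.5,0,0,0,0],[0,-0.5,0,0,0,0],[0,-0.3,0,0,0,0]]
  ]
}}

```text
clock: 11.4
eef_pos: [676.8, 0.8, 202.9]
tool_rot: [-1.57, -0.005, -0.021]
force: [0.9, -0.7, 0.3]
width: 84.0
```

```bash
python3 - <<'E'
from h import *
s,R=st();print(s['clock'],s['eef_pos'],s['tool_rot'],s['force'])
t=shot('top');w=shot('wrist')
i=cv2.resize(t['image'][140:280,220:380],(640,560),interpolation=cv2.INTER_CUBIC);cv2.imwrite('pics/t5.png',i[:,:,::-1]);save(w,'w5')
E
```

```text
11.4 [676.82   0.79 202.91] [-1.57 -0.   -0.02] [ 0.85 -0.65  0.33]
```

View pics/w5.png

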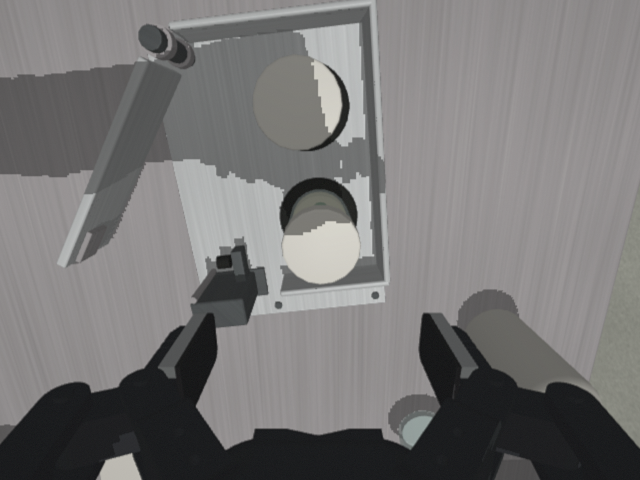

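The jar stands upright on the free mat with its lid centre at about (320,245). The gate end is at about (64,262) and the strike post at about (235,290). I'll check the numbers, then move in front of the gate with the fingers closed.

```bash
python3 - <<'E'
from h import *
s,R=st();d=shot('wrist');T=np.array(s['eef_pos'])
print('lid',onz(d,321,244,101.5), 'gate end',onz(d,62,264,75),'gate pt',onz(d,143,64,75),'hinge',onz(d,153,37,78))
print(s['eef_pos'])
E
```

```text
lid [679.97   2.42 101.5 ] gate end [472.55 -17.89  75.  ] gate pt [562.03 124.94  75.  ] hinge [572.6  140.28  78.  ]
[677.92   0.9  203.64]
```

Emit:
{"method": "apply_moves", "body": {
  "commands": [
    [[-0.7,0,0.1,0,0,0],[-0.8,0,0.1,0,0,0],[-0.8,0,0.1,0,0,0],[-0.8,0,0.1,0,0,0],[-0.8,0,0.1,0,0,0],[-0.8,0,0.1,0,0,0],[-0.8,0,0.1,0,0,0],[-0.4,0,0,0,0,0]]
  ],
  "claw": 0
}}

```text
clock: 12.22
eef_pos: [427.9, 33.1, 193.8]
tool_rot: [-1.572, 0.005, -0.024]
force: [-0.5, -0.0, -0.4]
width: 0.0
```

Emit:
{"method": "apply_moves", "body": {
  "commands": [
    [[0,0.6,0,0,0,0],[0,0.6,0,0,0,0],[0,0.6,0,0,0,0],[0,0.6,0,0,0,0],[0,0.6,0,0,0,0],[0,0.4,0,0,0,0],[0,0.25,0,0,0,0],[0,0,0,0,0,0]]
  ]
}}

```text
clock: 12.88
eef_pos: [415.5, 31.8, 41.2]
tool_rot: [-1.576, 0.015, -0.021]
force: [-0.1, -0.1, -0.1]
width: -0.2
```

Emit:
{"method": "apply_moves", "body": {
  "commands": [
    [[0.25,0,0,0,0,-0.17],[0.3,0,0,0,0,0],[0.3,0,0,0,0,0],[0.15,0,0,0,0,0],[0,0,0,0,0,0]]
  ]
}}

```text
clock: 13.3
eef_pos: [453.0, 31.5, 40.4]
tool_rot: [-1.573, 0.008, -0.018]
force: [0.5, 0.3, 0.6]
width: 0.4
```

```bash
python3 - <<'E'
from h import *
t=shot('top');s,R=st();print(s['eef_pos'],s['tool_rot'],s['force'])
w=shot('wrist')
i=cv2.resize(t['image'][170:290,220:380],(480,360),interpolation=cv2.INTER_CUBIC)
j=cv2.resize(w['image'],(480,360))
sd=shot('side')['image'][200:320,180:340]; sd=cv2.resize(sd,(320,240)); 
o=np.zeros((600,800,3),np.uint8); o[:240,:320]=sd; o[240:600,:480]=j; o[:240,320:640]=cv2.resize(i,(320,240))
cv2.imwrite('pics/c6.png',o[:,:,::-1])
E
```

```text
[452.2   31.38  40.36] [-1.57  0.01 -0.02] [-0.13 -0.17  1.66]
```

View pics/c6.png

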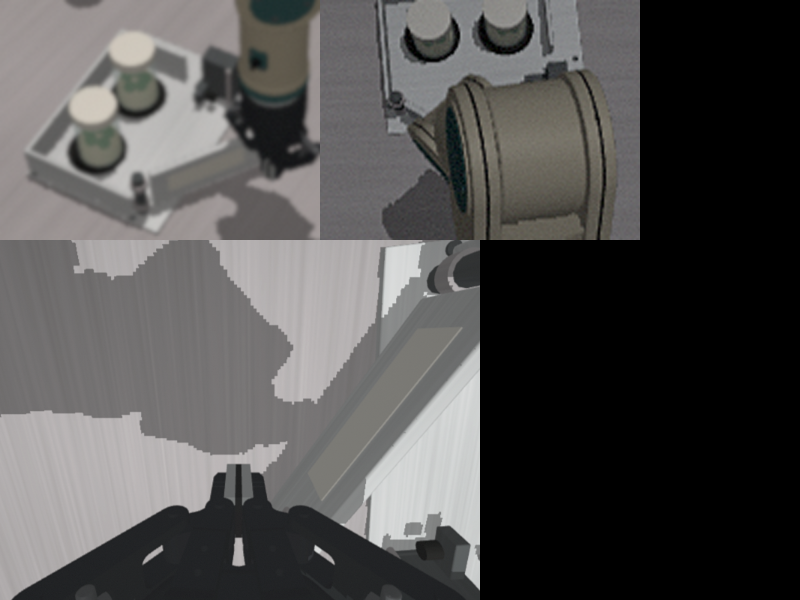

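Emit:
{"method": "apply_moves", "body": {
  "commands": [
    [[-0.4,0,0,0,0,0],[-0.2,0,0,0,1,0],[0,0,0,0,1,0],[0,0,0,0,1,0],[0,0,0,0,1,0],[0,0,0,0,1,0],[0,0,0,0,1,0],[0,0,0,0,1,0]]
  ]
}}

```text
clock: 14.12
eef_pos: [418.3, 31.4, 42.0]
tool_rot: [-1.585, 0.01, -0.653]
force: [0.7, -0.1, -0.8]
width: -0.0
```

Emit:
{"method": "apply_moves", "body": {
  "commands": [
    [[0,0,0,0,1,0],[0,0,0,0,1,0],[0,0,0,0,1,0],[0,0,0,0,1,0],[0,0,0,0,1,0],[0,0,0,0,1,0],[0,0,0,0,1,0],[0,0,0,0,1,0]]
  ]
}}

```text
clock: 14.78
eef_pos: [410.7, 31.4, 43.6]
tool_rot: [-1.594, -0.003, -1.383]
force: [0.6, 0.3, -0.4]
width: -0.0
```

Emit:
{"method": "apply_moves", "body": {
  "commands": [
    [[0,0,0,0.26,1,0],[0,0,0.2,0,0.7,0],[0,0,0.4,0,0,0],[0,0,0.4,0,0,0],[0,0,0.3,0,0,0],[0,0,0,0,0,0]]
  ]
}}

```text
clock: 15.28
eef_pos: [457.1, 35.2, 43.6]
tool_rot: [-1.59, -0.008, -1.493]
force: [0.2, 0.4, -0.0]
width: -0.0
```

Emit:
{"method": "apply_moves", "body": {
  "commands": [
    [[0.05,0,0.15,0.2,0,0],[0.05,0,0.15,0,0,0],[0.05,0,0.15,0,0,0],[0.05,0,0.15,0,0,0],[0.05,0,0.15,0,0,0],[0.05,0,0.15,0,0,0]]
  ]
}}

```text
clock: 15.78
eef_pos: [490.3, 24.6, 43.5]
tool_rot: [-1.578, -0.01, -1.49]
force: [-1.2, -0.7, 0.4]
width: -0.3
```

Emit:
{"method": "apply_moves", "body": {
  "commands": [
    [[0.05,0,0.15,0,0,0],[0.05,0,0.15,0,0,0],[0.05,0,0.15,0,0,0],[0.05,0,0.15,0,0,0],[0.05,0,0.15,0,0,0],[0,0,0,0,0,0]]
  ]
}}

```text
clock: 16.28
eef_pos: [525.9, 15.0, 43.1]
tool_rot: [-1.578, -0.01, -1.493]
force: [0.2, -0.0, 0.9]
width: 0.2
```

```bash
python3 - <<'E'
from h import *
w=shot('wrist');save(w,'w7');s,R=st();print(s['eef_pos'],s['force'])
print(proj(w,[[571,140,75],[578.7,-4.7,75]]))
E
```

```text
[525.12  15.13  43.03] [-0.52 -0.62 -0.85]
[[-71.81 210.49]
 [395.66 220.43]]
```

View pics/w7.png

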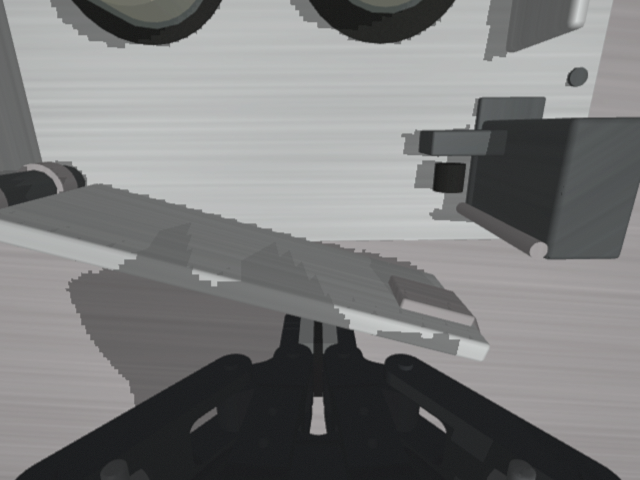

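The wrist picture shows the fingers on the gate's outer face at about (318,325). The gate end is at (485,350), the strike bar at about (500,230) and the bumper at (449,178).

Emit:
{"method": "apply_moves", "body": {
  "commands": [
    [[0.04,0,0.12,0,0,0],[0.04,0,0.12,0,0,0],[0.03,0,0.1,0,0,0],[0,0,0,0,0,0]]
  ]
}}

```text
clock: 16.67
eef_pos: [539.6, 12.1, 42.9]
tool_rot: [-1.579, -0.01, -1.491]
force: [-0.6, 0.5, -0.4]
width: -0.3
```

Emit:
{"method": "apply_moves", "body": {
  "commands": [
    [[0.03,0,0.1,0,0,0],[0.02,0,0.06,0,0,0]]
  ]
}}

```text
clock: 16.83
eef_pos: [546.1, 10.7, 42.9]
tool_rot: [-1.58, -0.01, -1.491]
force: [0.4, 0.1, 0.2]
width: -0.2
```

Emit:
{"method": "apply_moves", "body": {
  "commands": [
    [[0.03,0,0.06,0,0,0],[0.02,0,0.06,0,0,0]]
  ]
}}

```text
clock: 17.0
eef_pos: [551.4, 9.1, 42.8]
tool_rot: [-1.58, -0.01, -1.491]
force: [-0.6, -0.1, -0.2]
width: -0.2
```

Emit:
{"method": "apply_moves", "body": {
  "commands": [
    [[0.03,0,0.06,0,0,0],[0.02,0,0.06,0,0,0]]
  ]
}}

```text
clock: 17.17
eef_pos: [555.0, 8.1, 42.6]
tool_rot: [-1.584, -0.009, -1.49]
force: [-6.8, 2.9, 4.6]
width: -0.3
```

Emit:
{"method": "apply_moves", "body": {
  "commands": [
    [[0,0,0.05,0,0,0]]
  ]
}}

```text
clock: 17.25
eef_pos: [555.1, 8.1, 42.4]
tool_rot: [-1.588, -0.01, -1.49]
force: [-4.4, 0.5, 4.6]
width: 0.0
```

Emit:
{"method": "apply_moves", "body": {
  "commands": [
    [[0,0,0.05,0,0,0]]
  ]
}}

```text
clock: 17.33
eef_pos: [555.0, 8.0, 42.2]
tool_rot: [-1.592, -0.01, -1.49]
force: [-5.1, 0.4, 4.1]
width: -0.3
```

Emit:
{"method": "apply_moves", "body": {
  "commands": [
    [[0,0,0.09,0.05,0,0]]
  ]
}}

```text
clock: 17.42
eef_pos: [555.9, 7.9, 42.0]
tool_rot: [-1.593, -0.011, -1.49]
force: [-7.8, 0.1, 6.8]
width: 0.1
```

Emit:
{"method": "apply_moves", "body": {
  "commands": [
    [[0,0,0.1,0.1,0,0]]
  ]
}}

```text
clock: 17.5
eef_pos: [556.9, 7.7, 41.7]
tool_rot: [-1.591, -0.012, -1.49]
force: [-7.7, 0.8, 7.3]
width: 0.0
```

Emit:
{"method": "apply_moves", "body": {
  "commands": [
    [[0,-0.04,0.1,0.1,0,0]]
  ]
}}

```text
clock: 17.58
eef_pos: [557.1, 7.7, 42.3]
tool_rot: [-1.589, -0.013, -1.49]
force: [-7.1, 1.3, -5.6]
width: -0.3
```

Emit:
{"method": "apply_moves", "body": {
  "commands": [
    [[0,-0.04,0.1,0.1,0,0]]
  ]
}}

```text
clock: 17.67
eef_pos: [557.1, 7.7, 42.6]
tool_rot: [-1.589, -0.014, -1.49]
force: [-6.1, 0.8, -4.6]
width: 0.1
```

Emit:
{"method": "apply_moves", "body": {
  "commands": [
    [[0,-0.02,0.13,0.1,0,0]]
  ]
}}

```text
clock: 17.75
eef_pos: [557.8, 7.6, 42.2]
tool_rot: [-1.589, -0.015, -1.49]
force: [-8.3, -0.1, 6.1]
width: -0.2
```

Emit:
{"method": "apply_moves", "body": {
  "commands": [
    [[0,-0.01,0.13,0.1,0,0]]
  ]
}}

```text
clock: 17.83
eef_pos: [560.8, 7.6, 42.0]
tool_rot: [-1.584, -0.016, -1.49]
force: [-0.1, 0.8, -0.0]
width: 0.3
```

Emit:
{"method": "apply_moves", "body": {
  "commands": [
    [[0,0,0,0,0,0]]
  ]
}}

```text
clock: 17.92
eef_pos: [561.4, 7.6, 42.0]
tool_rot: [-1.583, -0.016, -1.489]
force: [-0.2, 0.6, 0.4]
width: -0.1
```

```bash
python3 - <<'E'
from h import *
w=shot('wrist');save(w,'w8');s,R=st();print(s['eef_pos'],s['force'])
E
```

```text
[561.18   7.5   41.92] [ 0.01  0.63 -0.15]
```

View pics/w8.png

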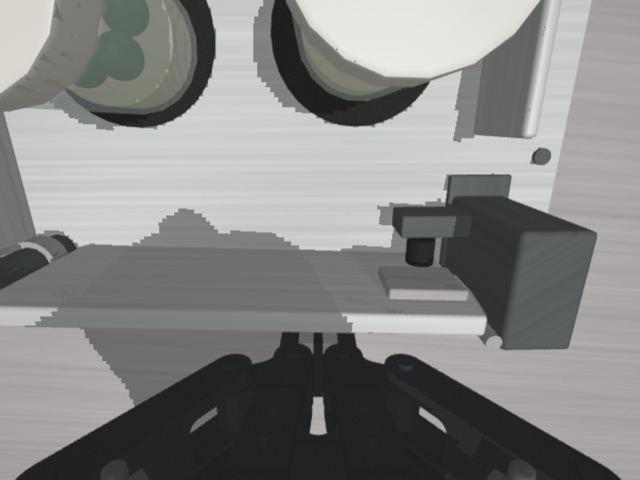

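The force dropped from 8 N to 0 with a 3 mm jump. The picture shows the gate end behind the strike bar (492,342) and on the bumper (420,250). Backing off to see whether it stays.

Emit:
{"method": "apply_moves", "body": {
  "commands": [
    [[0,0,-0.2,0,0,0],[0,0,-0.4,0,0,0],[0,0,-0.4,0,0,0],[0,0,-0.3,0,0,0],[0,0,0,0,0,0],[0,0,0,0,0,0]]
  ]
}}

```text
clock: 18.47
eef_pos: [509.1, 2.7, 43.4]
tool_rot: [-1.578, -0.015, -1.491]
force: [0.4, -0.0, 0.5]
width: -0.5
```

```bash
python3 - <<'E'
from h import *
a=cv2.imread('pics/w8.png'); w=shot('wrist');save(w,'w9');s,R=st();print(s['eef_pos'],s['force'])
o=cv2.resize(w['image'],(640,480));cv2.imwrite('pics/c9.png',o[:,:,::-1])
E
```

```text
[509.17   2.66  43.32] [-0.53 -0.18  0.12]
```

View pics/c9.png

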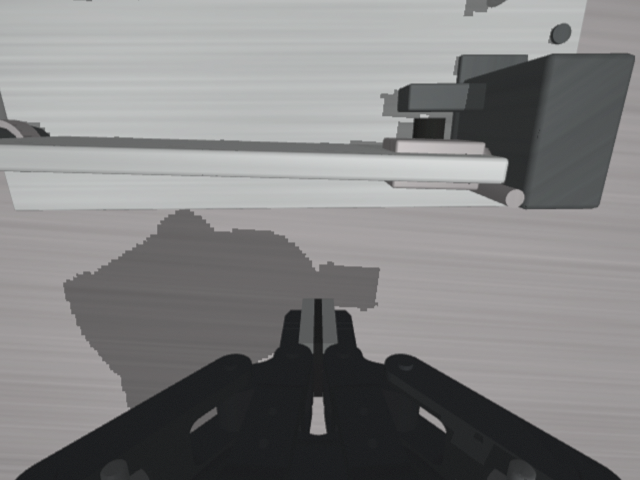

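The gate stayed shut with the fingers 50 mm clear. I'll check the gate end (507,170) against the strike bar (515,197) numerically.

```bash
python3 - <<'E'
from h import *
w=shot('wrist')
e=onz(w,507,171,75);b=onz(w,515,197,72);l=onz(w,0,156,75);h=np.array([571.,140,75])
print(e,b,l); n=lambda v:v/np.linalg.norm(v)
g=n((e-l)[:2]); nx=np.array([-g[1],g[0]]); print('gate dir',g,'angle',np.arcsin(-g[0])+.0845,'bar offset normal,along',(b-e)[:2]@nx,(b-e)[:2]@g)
E
```

```text
[579.88 -48.49  75.  ] [571.78 -54.73  72.  ] [572.5  102.58  75.  ]
gate dir [ 0.05 -1.  ] angle 0.035700323746908735 bar offset normal,along -8.401485016025706 5.838697042442436
```

Emit:
{"method": "apply_moves", "body": {
  "commands": [
    [[0,-0.4,-0.4,0,0,0],[0,-0.6,-0.4,0,0,0],[0,-0.6,0,0,0,0],[0,-0.6,0,0,0,0],[0,-0.6,0,0,0,0],[0,-0.3,0,0,0,0],[0,0,0,0,0,0],[0,0,0,0,0,0]]
  ]
}}

```text
clock: 19.23
eef_pos: [484.5, 3.7, 172.8]
tool_rot: [-1.569, -0.012, -1.492]
force: [-0.3, 0.8, -0.6]
width: 0.1
```

```bash
python3 - <<'E'
from h import *
s,R=st();print(s['clock'],s['eef_pos'],s['force'])
a=cv2.imread('pics/side1.png');b=shot('side')['image'][:,:,::-1]
w=shot('wrist')
D=cv2.absdiff(a,b).max(2)
for n,(x,y,ww,h) in dict(jarin=(208,240,38,50),jar_b=(158,332,40,50),dishes=(310,158,40,34),orange=(384,146,28,30),red=(412,202,32,44),newjar=(235,215,35,50)).items():
    print(n,np.mean(D[y:y+h,x:x+ww]>35).round(3))
# gate still shut: predicted end / bar, brightness profile across gate end column
u=proj(w,[[579.9,-48.5,75],[571.8,-54.7,72],[572.5,102.6,75]]);print(u)
c=int(u[0][0])-8;g=cv2.cvtColor(w['image'],cv2.COLOR_RGB2GRAY);r=int(u[0][1]);print(g[max(r-14,0):r+16,c])
E
```

```text
19.2333 [484.49   3.69 172.81] [-0.35  0.85 -0.6 ]
jarin 0.062
jar_b 0.0
dishes 0.449
orange 0.043
red 0.0
newjar 0.399
[[411.86 107.5 ]
 [418.17 122.06]
 [168.    99.5 ]]
[ 44  46  75 145 183 189 187 163 171 199 214 216 216 215 214 215 215 216
 217 200 165 119 101 104 105 103  95  86  80  76]
```

```bash
python3 - <<'E'
from h import *
a=cv2.imread('pics/top1.png');b=shot('top')['image'][:,:,::-1]
for n,(x,y,w,h) in dict(dishes=(422,175,42,42),jar_b=(160,188,30,35),orange=(470,235,36,34)).items():
    for im in(a,b):
        m=(im[y:y+h,x:x+w].min(2)>(130 if n!='orange' else 300)).astype(np.uint8) if n!='orange' else ((im[y:y+h,x:x+w,2].astype(int)-im[y:y+h,x:x+w,0])>60).astype(np.uint8)
        M=cv2.moments(m,True);print(n,M['m00'],M['m10']/max(M['m00'],1),M['m01']/max(M['m00'],1))
E
```

```text
dishes 784.0 20.649234693877553 19.035714285714285
dishes 808.0 20.709158415841586 18.900990099009903
jar_b 118.0 15.38135593220339 15.483050847457626
jar_b 330.0 13.715151515151515 14.787878787878787
orange 453.0 19.79690949227373 15.536423841059603
orange 478.0 19.213389121338913 15.92468619246862
```

```bash
python3 -c "
from cell import finish_job
print(finish_job())"
```

```text
the job is handed in; nothing more can be done
None
```

I moved the culture jar from the white board onto the free mat in the pen, then pushed the gate shut until its latch snapped. I handed the job in at about 19 s of the 72 s allowed.

- **Jar:** it stands upright on the mat. The lid centre measured (680, 2) mm against a mat centre of (680.5, -1) mm, so it is about 3 mm off centre.
- **Gate:** the push force reached about 8 N along the push and dropped to about 0 at the snap. After I backed off, the gate stayed shut at about 0.036 rad, with the strike bar about 8 mm outside its mid-plane, as expected if the bolt is behind the strike. I measured about 9 mm of push travel from first touch to snap, where about 11 mm was expected. I did not tug on the gate to test the latch.
- **Other objects:** jar_b and the red look-alike did not change in the side view. The orange one showed only small differences that I put down to shadow. The dishes differed by 45% in the side view, which I took to be the arm in the way; in the top view they had not moved. The jar already in the pen differed by 6% in the side view and looked upright in the wrist view.
- **Measurement that disagreed:** rough triangulation put the lid height at 88–97 mm against the stated 105 mm. A closer wrist view fitted about 105 mm, and the grip there held.

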